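# Stir the grinding beads under the inspection light

## Robot

A 6-joint arm with a two-finger parallel gripper is mounted at the origin on the work surface. World frame = base frame: x ahead of the robot, y to its left, z up, the work surface at z = 0. Lengths are in m, angles in rad, forces in N, time in s.
With the tool pointing down it reaches from about 0.25 to 0.8 m from the base axis. Payload 3.9 kg.
Tool frame: the origin (TCP) lies on the centre line of the jaws, within the pads' length; the fingertips stand 25 mm ahead of it and the grasp point (between the pads) lies 6 mm ahead of it; z points along the fingers, y is the direction in which the jaws open and shut (so a half turn about z gives the same grasp; the last joint's range is limited). The gripper opens to 85 mm and grips with 20 to 120 N. Pads are 22 mm wide; open, the fingers measure 114 mm over their backs; the gripper's body (76 mm by 85 mm) begins 54 mm behind the grasp point. The pads swing forward as they close: fully open they stand 13 mm farther back than shut.
Start: joints at [-1.325, 0.26, -0.138, 1.173, 0, 1.571], TCP at [0.128, -0.509, 0.256] pointing down, gripper open.
Joint ranges: [-2.78, 2.78], [-0.83, 1.72], [-1.28, 1.37], [-1.9, 2.12], [-1.57, 1.48], [-3.14, 3.14]. Speed limits (rad/s): [2.57, 2.57, 3.14, 3.14, 3.14, 3.14].

## Interface

Orientations are given as a unit quaternion [w, x, y, z].
In Python, from bench import manip, hand, kinematics, telemetry, cams, job gives the robot as it stands. Calls block until the motion is done:
- manip.move_ptp(position, orientation): joint-space move of the TCP to a pose.
- manip.move_l(position, rate=0.15, orientation=None): straight line of the TCP; orientation=None keeps the orientation; rate is the mean speed in m/s.
- manip.move_j(angles): joint-space move.
- hand.gripper_to(opening): opening from 0.0 (shut) to 1.0 (fully open); the grip force is fixed at half the most; returns when the fingers have stopped.
- manip.wait(seconds).
- kinematics.ik(position, orientation): joint angles nearest the present ones, or None.
- telemetry.sense(): the state.
- cams.snapshot(name): name is "side" or "top" or "wrist"; returns the picture (420x560x3 uint8, blue, green, red); there is no depth.
- cams.camera_info(name): a dict with "K" (3x3 intrinsics, pixels), "k1" (the pictures are not rectified: a ray, as slopes to the right and down, at radius r is drawn at 1 + k1 r^2 times it, then the intrinsics apply), "cam_to_world" (4x4, takes a point from camera to world coordinates); the wrist camera has in their place "T_tool_cam" (4x4, takes a point from camera to tool coordinates, whose origin is the TCP and whose axes are the flange's). Camera axes: x right, y up, looking along -z (the intrinsics and any distortion apply to the point x, -y, -z); pixel columns grow to the right and rows downward; lengths in m; the calibration is good to about 2 mm. A picture is of the moment at which its call begins: read the wrist's pose just before it. camera_info takes no time and is no camera call.
A pose or a line that the arm cannot do raises manip.MotionError and nothing moves.
- job.sign_off(): hands the job in, once; it reports no verdict.
The state is a dict: "time_s": time; "joint_pos": joint angles; "joint_velocities": joint speeds; "joint_torque": joint torques, N m; "tool_pos": TCP position; "tool_rot": TCP orientation; "wrist_force": force on the tool from outside, world axes, zero at the start; "moment": the same for the moment, N m; "opening": opening from 0.0 (shut) to 1.0 (fully open).
Only numpy, scipy, OpenCV 4.12 (cv2) and the standard library are available. Lean on these libraries where they do the work, as an engineer would, in place of code of your own. Each camera call takes 0.05 s, during which the arm holds its last target. There are 200 camera calls.

## Task

Take the wooden stick from its sloping rest, reach in under the light bar and stir the beads near the bottom of the steel basin: start at the red mark on the rim and go two full rounds anticlockwise as seen from above, back to the mark, so that none of the three blue beads is left lying where it was (stir on if one is). Then put the stick back in its rest as it was and let go. Keep all the beads in the basin, do not knock the light bar, and leave everything else where it stands.

Things in the scene. Friction and masses are not known exactly. Their poses are not given: they have to be found in the camera images.
- station: fixed wooden board 160 x 370 x 12 mm (x, y, z) carrying the round steel basin and the light bar. Origin: centre of the board's underside, below the basin's centre, on the table; z up, -x points to the side with the red mark, +y to the left-hand side as seen from there
- basin_floor (a point): centre of the basin's inner floor, 18 mm above the table; axes as the station's. Basin: steel, inner floor radius 64 mm, wall slopes outward to an inner radius of 99 mm at the rim, 67 mm above the table; a red mark 30 mm wide sits on the rim at its -x side
- lightbar: fixed grey inspection light across the basin on two dark posts. Origin and axes as the station's; bar 50 (x) x 370 (y) x 18 mm, from x = +18 to +68 mm, underside 165 mm above the table; posts 16 mm thick at x = +43, y = -172 and +172 mm
- rest: fixed green sloping rest on a dark wooden foot 150 x 100 x 15 mm. Origin: centre of its underside; z up. A trough open on top and towards +x, leaning 30 degrees from vertical with its upper end towards the rest's -x; back wall 125 mm long, two cheeks 50 mm apart and 60 mm high along the trough, a foot plate below
- rest_foot (a point): where the stick's tip (centre of its end face) stands on the rest's foot plate: 35 mm to +x of the rest's origin, 40 mm above the table; the stick then lies against the back wall, running up and towards -x at 30 degrees from vertical
- stick: loose wooden stirring stick, 210 mm long, 22 mm wide and 18 mm thick, 80 g, the last 55 mm yellow. Origin: centre of its wooden end face (the tip); z along the stick to the handle, y across its width, x through its thickness. It starts in the rest; grip it across the 22 mm width
- stick_tip (a point): the stick's tip: centre of its wooden end face (same as the body's origin)
- stick_grip (a point): where to grip the stick: on its axis in the yellow part, 168 mm from the tip and 42 mm below the handle's end
- bead0_center (a point): centre of a BLUE ceramic grinding bead, a cylinder 28 mm across and 24 mm high, about 35 g, loose in the basin
- bead1_center (a point): centre of a BLUE ceramic grinding bead, a cylinder 28 mm across and 24 mm high, about 35 g, loose in the basin
- bead2_center (a point): centre of a BLUE ceramic grinding bead, a cylinder 28 mm across and 24 mm high, about 35 g, loose in the basin
- bead3_center (a point): centre of a white ceramic grinding bead, a cylinder 28 mm across and 24 mm high, about 35 g, loose in the basin
- bead4_center (a point): centre of a white ceramic grinding bead, a cylinder 28 mm across and 24 mm high, about 35 g, loose in the basin
- bead5_center (a point): centre of a white ceramic grinding bead, a cylinder 28 mm across and 24 mm high, about 35 g, loose in the basin
- bead6_center (a point): centre of a white ceramic grinding bead, a cylinder 28 mm across and 24 mm high, about 35 g, loose in the basin
- bead7_center (a point): centre of a white ceramic grinding bead, a cylinder 28 mm across and 24 mm high, about 35 g, loose in the basin
- cup: bystander: white porcelain mug, 76 mm wide, 70 mm high; origin at the centre of its underside
- vase: bystander: small white plaster vase, 88 mm wide, 88 mm high; origin at the centre of its underside
- jar: bystander: amber jar with a white cap, 70 mm wide, 90 mm high; origin at the centre of its underside
Mind the look-alikes: they are no part of the job. There is more than one size of the stick; the one meant has the size given above.

How it is judged:
On the way, in this order (a step that is already met when the one before it is completed fails the run):
1. round 1: stick tip low among the beads, more than 20 mm from the basin's centre towards the red mark's side (seen from the red mark) (x of stick_tip in the frame of basin_floor below -0.02 m and y of stick_tip in the frame of basin_floor between -0.02 and 0.02 m and z of stick_tip in the frame of basin_floor below 0.022 m and horizontal distance between stick_tip and basin_floor below 0.085 m), for 0.02 s.
2. round 1: stick tip low among the beads, more than 20 mm from the basin's centre towards the right-hand side (seen from the red mark) (y of stick_tip in the frame of basin_floor below -0.02 m and x of stick_tip in the frame of basin_floor between -0.02 and 0.02 m and z of stick_tip in the frame of basin_floor below 0.022 m and horizontal distance between stick_tip and basin_floor below 0.085 m), for 0.02 s.
3. round 1: stick tip low among the beads, more than 20 mm from the basin's centre towards the far side, below the light (seen from the red mark) (x of stick_tip in the frame of basin_floor above 0.02 m and y of stick_tip in the frame of basin_floor between -0.02 and 0.02 m and z of stick_tip in the frame of basin_floor below 0.022 m and horizontal distance between stick_tip and basin_floor below 0.085 m), for 0.02 s.
4. round 1: stick tip low among the beads, more than 20 mm from the basin's centre towards the left-hand side (seen from the red mark) (y of stick_tip in the frame of basin_floor above 0.02 m and x of stick_tip in the frame of basin_floor between -0.02 and 0.02 m and z of stick_tip in the frame of basin_floor below 0.022 m and horizontal distance between stick_tip and basin_floor below 0.085 m), for 0.02 s.
5. round 2: stick tip low among the beads, more than 20 mm from the basin's centre towards the red mark's side (seen from the red mark) (all of step 1), for 0.02 s.
6. round 2: stick tip low among the beads, more than 20 mm from the basin's centre towards the right-hand side (seen from the red mark) (all of step 2), for 0.02 s.
7. round 2: stick tip low among the beads, more than 20 mm from the basin's centre towards the far side, below the light (seen from the red mark) (all of step 3), for 0.02 s.
8. round 2: stick tip low among the beads, more than 20 mm from the basin's centre towards the left-hand side (seen from the red mark) (all of step 4), for 0.02 s.
9. round 2: stick tip low among the beads, more than 20 mm from the basin's centre towards the red mark's side (seen from the red mark) (all of step 5), for 0.02 s.
At the end, for the whole second after the job is handed in: The stick lies at rest in its trough, tip within 30 mm of the foot point and handle leaning back over the rest (grip point 25 to 100 mm to the rest's -x, within 30 mm sideways, over 150 mm high); all eight beads are inside the basin, and each blue bead lies more than 10 mm from where it started (distance between stick_tip and rest_foot below 0.03 m and x of stick_grip in the frame of rest between -0.1 and -0.025 m and y of stick_grip in the frame of rest between -0.03 and 0.03 m and z of stick_grip in the frame of rest above 0.15 m and linear speed of stick below 0.02 m/s and horizontal distance between each of bead0_center, bead1_center, bead2_center, bead3_center, bead4_center, bead5_center, bead6_center, bead7_center and basin_floor below 0.09 m and z of each of bead0_center, bead1_center, bead2_center, bead3_center, bead4_center, bead5_center, bead6_center, bead7_center in the frame of basin_floor below 0.055 m and distance of each of bead0_center, bead1_center, bead2_center from where it was at the start of the episode above 0.01 m); the robot touches nothing.
It fails at once if the light bar is knocked (over 8 N by the arm, the fingers or the stick) (contact force between any of the arm, the fingers, stick and lightbar above 8 N).
It fails at once if a bystander (cup, vase, jar) is moved by more than 30 mm (distance of any of cup, vase, jar from where it was at the start of the episode above 0.03 m).
It also fails if it takes over 72 s, if anything falls off the work surface, if the arm or the gripper's body presses on something with over 40 N, if the wrist force passes 120 N, or if a joint passes its speed limit or range.

## Working session

There is one attempt and no reset: what is moved stays moved. The work goes in short steps, each a Python script; the robot and the scene stay as the last script left them, time stands still between calls to the robot, and variables do not carry over. Pictures are saved under pics/ and viewed, about 8 in all and at most 12, crops included, and the job is handed in when it is done.

```bash
ls; mkdir -p pics; python3 - <<'E'
from bench import cams,telemetry
import cv2
for n in("top","side"):
    cv2.imwrite(f"pics/{n}0.png",cams.snapshot(n)); i=cams.camera_info(n); print(n,i)
print(cams.camera_info("wrist")); print(telemetry.sense())
E
```

```text
pics
top {'K': array([[431.20441403,   0.        , 282.19789795],
       [  0.        , 431.20441403, 202.2447458 ],
       [  0.        ,   0.        ,   1.        ]]), 'k1': -0.0782976040396761, 'cam_to_world': array([[ 0.01888411,  0.98635321, -0.16355654,  0.37142059],
       [-0.99972105,  0.02094877,  0.01090783, -0.00248014],
       [ 0.01418528,  0.16330493,  0.98647366,  1.23945557],
       [ 0.        ,  0.        ,  0.        ,  1.        ]])}
side {'K': array([[454.28940182,   0.        , 288.28125735],
       [  0.        , 454.28940182, 208.3938379 ],
       [  0.        ,   0.        ,   1.        ]]), 'k1': 0.03497473386554147, 'cam_to_world': array([[ 9.97857406e-01,  4.15696372e-02, -5.05228967e-02,
         4.87879557e-01],
       [-6.54214217e-02,  6.24549373e-01, -7.78240399e-01,
        -9.19670737e-01],
       [-7.97127562e-04,  7.79878225e-01,  6.25930762e-01,
         8.36801540e-01],
       [ 0.00000000e+00,  0.00000000e+00,  0.00000000e+00,
         1.00000000e+00]])}
{'K': array([[356.71357774,   0.        , 277.71369386],
       [  0.        , 356.7135777
[... 448 characters left out ...]
00]])}
{'time_s': 0.1, 'joint_pos': array([-1.32499394e+00,  2.60624771e-01, -1.39250879e-01,  1.17268501e+00,
        3.28103368e-05,  1.57076498e+00]), 'joint_velocities': array([ 0.00141743, -0.00153656,  0.00479207, -0.00108571,  0.00101664,
        0.00060769]), 'joint_torque': array([ 1.09215905e-04, -4.06507874e+01,  2.54527473e+01,  1.01214310e-02,
        8.56376073e-05,  4.50730653e-06]), 'tool_pos': array([ 0.12762214, -0.50866747,  0.25554062]), 'tool_rot': array([-8.77525231e-04,  9.92454844e-01,  1.22607520e-01, -9.18514305e-05]), 'wrist_force': array([-0.59059158,  0.58843304, -0.24696241]), 'moment': array([ 0.04031356, -0.01253302,  0.04427696]), 'opening': 0.99591384554405}
```

View pics/top0.png

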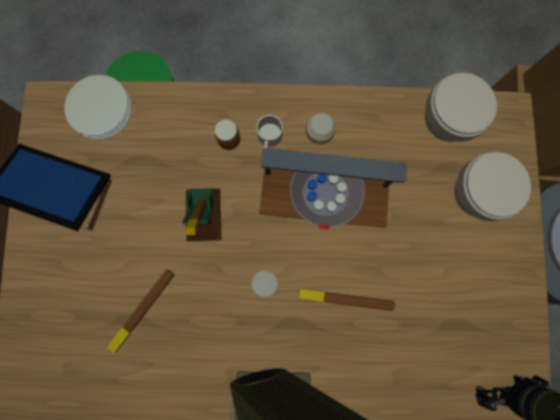

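View pics/side0.png

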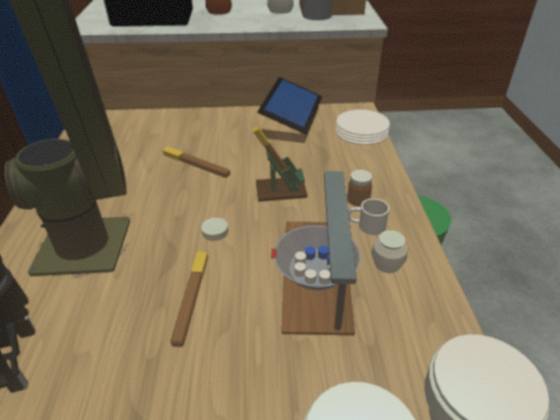

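```bash
cat > util.py <<'E'
import numpy as np,cv2
from bench import cams,telemetry
def info(n):
    i=cams.camera_info(n)
    if n=="wrist":
        s=telemetry.sense(); from scipy.spatial.transform import Rotation as R
        q=s["tool_rot"]; T=np.eye(4); T[:3,:3]=R.from_quat([q[1],q[2],q[3],q[0]]).as_matrix(); T[:3,3]=s["tool_pos"]
        return i["K"],i["k1"],T@i["T_tool_cam"]
    return i["K"],i["k1"],i["cam_to_world"]
def rays(c,px):
    K,k1,T=c; px=np.atleast_2d(np.asarray(px,float)); 
    p=cv2.undistortPoints(px[:,None],K,np.array([k1,0,0,0.]))[:,0]
    d=np.c_[p[:,0],-p[:,1],-np.ones(len(p))]@T[:3,:3].T
    return T[:3,3],d
def onz(c,px,z):
    o,d=rays(c,px); return o+d*((z-o[2])/d[:,2])[:,None]
def proj(c,P):
    K,k1,T=c; p=(np.atleast_2d(P)-T[:3,3])@T[:3,:3]
    return cv2.projectPoints((p*[1,-1,-1])[:,None],np.zeros(3),np.zeros(3),K,np.array([k1,0,0,0.]))[0][:,0]
E
python3 - <<'E'
import cv2,numpy as np
a=cv2.imread("pics/top0.png");b=cv2.imread("pics/side0.png")
f=lambda i,x,y,w,h,s:cv2.convertScaleAbs(cv2.resize(i[y:y+h,x:x+w],None,fx=s,fy=s,interpolation=2),alpha=1.6)
A=f(a,250,140,160,110,4); B=f(a,170,180,80,75,4)
B=np.hstack([B,f(b,240,120,80,75,4)])
cv2.imwrite("pics/z1.png",np.vstack([A[:300],B]) if 0 else A)
A=cv2.resize(A,(640,440));cv2.imwrite("pics/z1.png",np.vstack([A[:,:],B])[:740] if 0 else B)
cv2.imwrite("pics/z1.png",np.vstack([f(a,250,140,160,100,3.0)[:, :480],cv2.resize(B,(480,225))]))
E
```

```text
(no output)
```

View pics/z1.png

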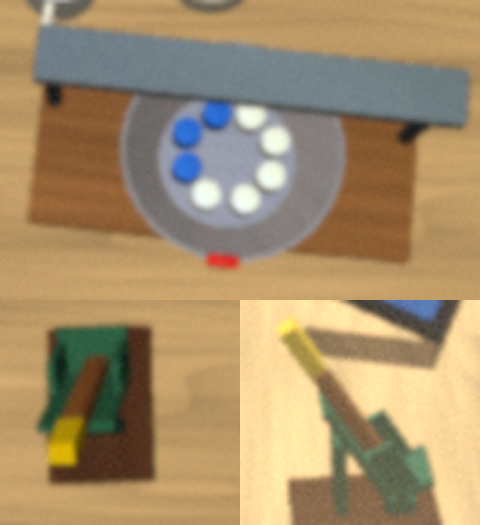

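```bash
python3 - <<'E'
from util import *
np.set_printoptions(precision=4,suppress=True)
a=cv2.imread("pics/top0.png");b=cv2.imread("pics/side0.png")
ct,cs=info("top"),info("side")
B=onz(ct,[[259.3,214],[386.7,227.7]],.012);print("board",B,np.linalg.norm(B[0]-B[1]))
R=onz(ct,[[186.7,240.3],[221.3,240],[220.3,189],[186,189]],.015);print("rest",R)
def cen(img,lo,hi,box):
    x,y,w,h=box;m=cv2.inRange(cv2.cvtColor(img[y:y+h,x:x+w],cv2.COLOR_BGR2HSV),lo,hi)
    n,l,st,c=cv2.connectedComponentsWithStats(m);return [(c[i]+[x,y],st[i]) for i in range(1,n) if st[i,4]>8]
r=cen(a,(0,150,80),(6,255,255),(300,210,50,30));print("red",r)
for c,_ in r: print(onz(ct,[c],.067))
for c,s in cen(a,(105,140,60),(130,255,255),(295,165,60,60)): print("blue",c,s,onz(ct,[c],.042))
# rim circle: steel vs wood, low saturation
for n,img,c,box in(("t",a,ct,(180,210,30,40)),("s",b,cs,(245,120,40,50))):
    for p,s in cen(img,(22,150,60),(35,255,255),box): print("yellow",n,p,s)
E
```

```text
board [[ 0.5393  0.049   0.012 ]
 [ 0.507  -0.3186  0.012 ]] 0.3690190697531992
rest [[0.4591 0.2532 0.015 ]
 [0.4622 0.1547 0.015 ]
 [0.6095 0.1637 0.015 ]
 [0.6074 0.2632 0.015 ]]
red [(array([323.7778, 226.5556]), array([19, 15, 11,  4, 36], dtype=int32))]
[[ 0.5008 -0.1305  0.067 ]]
blue [321.8154 177.6   ] [23  9  9  9 65] [[ 0.6435 -0.1272  0.042 ]]
blue [311.9231 183.8923] [13 15  9  9 65] [[ 0.6246 -0.0991  0.042 ]]
blue [311.7937 195.3016] [13 26  9  9 63] [[ 0.5916 -0.099   0.042 ]]
yellow t [191.2143 227.    ] [  6   9  12  17 154]
yellow s [259.7143 133.2857] [ 8  7 13 16 56]
```

```bash
cat >> util.py <<'E'
from scipy.spatial.transform import Rotation as R
from bench import manip,hand,kinematics
S0=np.array([.602,-.141,0]);SY=-.0875
R0=np.array([.5346,.2087,0]);RY=.055
def tool(yaw,tilt=30):
    "tool orientation R: tool z along stick downwards, handle leaning to local -x"
    c,s=np.cos(np.radians(tilt)),np.sin(np.radians(tilt))
    M=np.array([[c,0,s],[0,-1,0],[s,0,-c]]).T  # columns below
    M=np.column_stack([[c,0,s],[0,-1,0],[s,0,-c]])
    return R.from_euler('z',yaw)*R.from_matrix(M)
def quat(r): q=r.as_quat(); return [float(v) for v in (q[3],q[0],q[1],q[2])]
G=.168+.006
def tcp(tip,r,g=G): return np.asarray(tip)-r.as_matrix()[:,2]*g
def loc(o,yaw,p): return o+R.from_euler('z',yaw).apply(p)
E
python3 - <<'E'
from util import *
np.set_printoptions(precision=4,suppress=True)
ct,cs=info("top"),info("side")
r=tool(RY); foot=loc(R0,RY,[.035,0,.04]); ax=-r.as_matrix()[:,2]
for c in(ct,cs): print(proj(c,[foot,foot+ax*.155,foot+ax*.1825,foot+ax*.21]))
# two-view triangulation of the yellow centroid
o1,d1=rays(ct,[191.2,227]);o2,d2=rays(cs,[259.7,133.3])
A=np.column_stack([d1[0],-d2[0]]);t=np.linalg.lstsq(A,o2-o1,rcond=None)[0]
print("yellow tri",o1+d1[0]*t[0],o2+d2[0]*t[1],"exp",foot+ax*.1825)
p=tcp(foot,r)-.12*r.as_matrix()[:,2]
print("pre",p,kinematics.ik(p,quat(r)),kinematics.ik(tcp(foot,r),quat(r)))
rs=tool(SY)
for q in([-.04,0,.03],[0,-.04,.03],[.04,0,.03],[0,.04,.03],[-.08,0,.17]): print(kinematics.ik(tcp(loc(S0,SY,q),rs),quat(rs)))
s=telemetry.sense(); manip.move_l(list(s["tool_pos"]+[0,0,.1]))
manip.move_ptp(list(p),quat(r)); print(telemetry.sense()["time_s"])
c=info("wrist"); im=cams.snapshot("wrist"); np.savez("w1.npz",K=c[0],k=c[1],T=c[2])
e=proj(c,[foot,foot+ax*.155,foot+ax*.21]);print(e)
cv2.imwrite("pics/w1.png",im)
E
```

```text
[[201.9849 200.8235]
 [193.0614 222.5504]
 [191.2261 227.0306]
 [189.3008 231.7348]]
[[290.9703 179.5022]
 [264.0339 142.6478]
 [258.8455 135.5465]
 [253.5205 128.2572]]
yellow tri [0.4778 0.2042 0.2053] [0.4811 0.2045 0.2057] exp [0.4784 0.2056 0.198 ]
pre [0.4228 0.2025 0.2946] [ 0.6149 -0.1557 -0.6224  0.6491 -0.2688 -2.6443] [ 0.5329  0.0337 -0.7549  0.3085 -0.232  -2.7199]
[-0.3423 -0.0283 -0.8559  0.2337  0.1264  2.9198]
[-0.4142  0.0594 -0.7639  0.247   0.1612  2.8562]
[-0.295   0.1047 -0.7144  0.2374  0.1032  2.9613]
[-0.2136  0.0267 -0.8031  0.2208  0.0629  3.0322]
[-0.3748 -0.2295 -0.6132  0.6815  0.1422  2.8911]
4.4167
[[278.081  169.7423]
 [278.0484 209.0321]
 [278.0256 235.9805]]
```

View pics/w1.png

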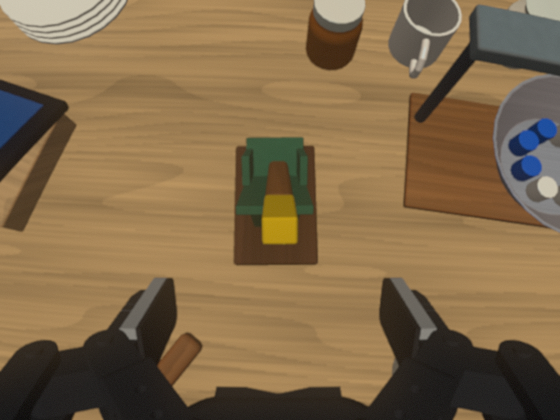

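```bash
cat >> util.py <<'E'
_tool=tool
def tool(yaw,tilt=30): return _tool(yaw,tilt)*R.from_euler('z',np.pi)
E
python3 - <<'E'
from util import *
np.set_printoptions(precision=3,suppress=True)
r=tool(RY); foot=loc(R0,RY,[.035,0,.04]); z=r.as_matrix()[:,2]
rs=tool(SY)
for q in([-.04,0,.03],[0,-.04,.03],[.04,0,.03],[0,.04,.03],[-.08,0,.17]): print(kinematics.ik(tcp(loc(S0,SY,q),rs),quat(rs)))
p=tcp(foot,r)
manip.move_ptp(list(p-.12*z),quat(r)); print(telemetry.sense()["joint_pos"])
manip.move_l(list(p),.12,quat(r)); f0=telemetry.sense()["wrist_force"]
hand.gripper_to(0.0); s=telemetry.sense(); print(s["time_s"],s["opening"],s["opening"]*.085,f0,s["wrist_force"],s["tool_pos"]-p)
cv2.imwrite("pics/top1.png",cams.snapshot("top"));cv2.imwrite("pics/side1.png",cams.snapshot("side"))
E
```

```text
[-0.342 -0.028 -0.856  0.234  0.126 -0.222]
[-0.414  0.059 -0.764  0.247  0.161 -0.285]
[-0.295  0.105 -0.714  0.237  0.103 -0.18 ]
[-0.214  0.027 -0.803  0.221  0.063 -0.109]
[-0.375 -0.229 -0.613  0.681  0.142 -0.251]
[ 0.615 -0.156 -0.622  0.649 -0.269  0.497]
8.8667 0.2493973063589905 0.021198771040514194 [-0.743 -0.232 -0.351] [-3.056 -0.066  4.297] [ 0. -0.  0.]
```

```bash
python3 - <<'E'
from util import *
np.set_printoptions(precision=3,suppress=True)
r=tool(RY); foot=loc(R0,RY,[.035,0,.04]); M=r.as_matrix(); z=M[:,2]; n=-M[:,0]
p=tcp(foot,r)
manip.move_l(list(p+.003*n-.01*z),.05); manip.move_l(list(p+.003*n-.16*z),.15)
rs=tool(SY); zs=rs.as_matrix()[:,2]
tip=loc(S0,SY,[-.09,0,.17])
manip.move_ptp(list(tcp(tip,rs)),quat(rs))
s=telemetry.sense(); print(s["time_s"],s["opening"],s["wrist_force"])
a,b=cams.snapshot("top"),cams.snapshot("side")
cs=info("side");ct=info("top")
for c,i in((ct,a),(cs,b)):
    e=proj(c,[tip,tip-zs*.155,tip-zs*.21]);print(e)
    for q in e: cv2.circle(i,(int(round(q[0])),int(round(q[1]))),1,(255,0,255),-1)
f=lambda i,x,y:cv2.convertScaleAbs(cv2.resize(i[y:y+140,x:x+130],None,fx=3,fy=3),alpha=1.6)
cv2.imwrite("pics/l1.png",np.hstack([f(a,260,130),f(b,220,130)]))
E
```

```text
11.7167 0.2504580041274897 [ 0.337  0.098 -0.731]
[[329.329 217.562]
 [333.69  244.84 ]
 [335.568 256.649]]
[[276.595 220.637]
 [238.366 171.027]
 [223.111 151.24 ]]
```

View pics/l1.png

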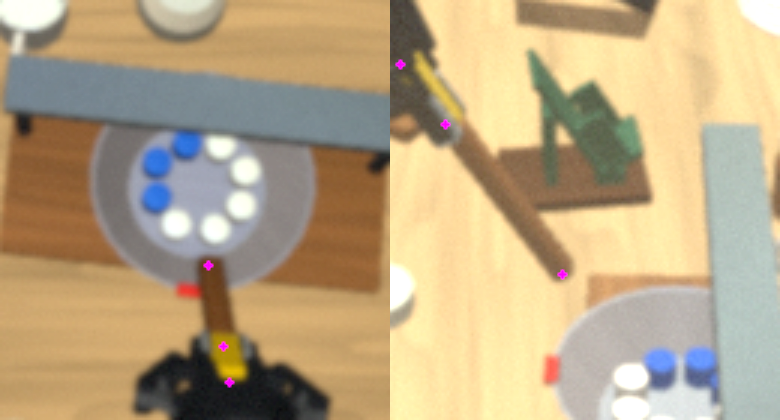

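```bash
cat > stir.py <<'E'
from util import *
np.set_printoptions(precision=2,suppress=True)
rs=tool(SY); at=lambda x,y,z:list(tcp(loc(S0,SY,[x,y,z]),rs))
Z=.030; r=.037; n=16
manip.move_l(at(-.0833,0,.174),.1); manip.move_l(at(0,0,Z+.001),.12)
f=telemetry.sense()["wrist_force"];print("down",f)
manip.move_l(at(-r,0,Z),.05)
mx=0
for k in range(1,2*n+2):
    a=np.pi+2*np.pi*k/n
    manip.move_l(at(r*np.cos(a),r*np.sin(a),Z),.06)
    s=telemetry.sense(); F=np.linalg.norm(s["wrist_force"]); mx=max(mx,F)
    if k%4==0: print(k,s["time_s"],s["wrist_force"],s["opening"])
    if F>45: print("STOP",k,F); break
print("max",mx)
cv2.imwrite("pics/st_top.png",cams.snapshot("top"));cv2.imwrite("pics/st_side.png",cams.snapshot("side"))
E
python3 stir.py
```

```text
down [-0.17 -0.55 -1.87]
4 16.05 [1.39 9.27 3.63] 0.25285421587720364
8 17.6167 [-4.98 -0.    0.99] 0.2521175761539079
12 19.1833 [-1.45 -6.55  3.32] 0.24879746457709498
16 20.75 [-0.58  0.27 -2.57] 0.2538771026791578
20 22.3167 [-1.94  5.06  3.58] 0.2505607375061234
24 23.8833 [-4.4   0.53  1.05] 0.24701264546467697
28 25.45 [-1.03 -6.47  4.23] 0.2495336488579883
32 27.0167 [ 1.   -0.36 -0.13] 0.2522499274295169
max 11.727433622930404
```

```bash
python3 - <<'E'
from util import *
np.set_printoptions(precision=4,suppress=True)
rs=tool(SY); at=lambda x,y,z:list(tcp(loc(S0,SY,[x,y,z]),rs))
manip.move_l(at(-.01,0,.03),.05); manip.move_l(at(-.0833-.01,0,.174),.12)
a,b=cams.snapshot("top"),cams.snapshot("side")
t=info("top");i=a[165:225,295:355];m=cv2.inRange(cv2.cvtColor(i,cv2.COLOR_BGR2HSV),(105,140,60),(130,255,255))
n,l,st,c=cv2.connectedComponentsWithStats(m)
B0=np.array([[.6435,-.1272],[.6246,-.0991],[.5916,-.099]])
for k in range(1,n):
    P=onz(t,[c[k]+[295,165]],.042)[0]; print(st[k,4],P,np.linalg.norm(B0-P[:2],axis=1))
tip=loc(S0,SY,[-.0933,0,.174]);zs=rs.as_matrix()[:,2]
for c,i in((t,a),(info("side"),b)):
    for q in proj(c,[tip,tip-zs*.155]): cv2.circle(i,(int(round(q[0])),int(round(q[1]))),1,(255,0,255),-1)
f=lambda i,x,y:cv2.convertScaleAbs(cv2.resize(i[y:y+140,x:x+130],None,fx=3,fy=3),alpha=1.6)
cv2.imwrite("pics/l2.png",np.hstack([f(a,260,130),f(b,235,150)])); print(telemetry.sense()["time_s"])
E
```

```text
66 [ 0.6297 -0.0932  0.042 ] [0.0367 0.0078 0.0386]
135 [ 0.5795 -0.0922  0.042 ] [0.0729 0.0456 0.0139]
29.85
```

View pics/l2.png

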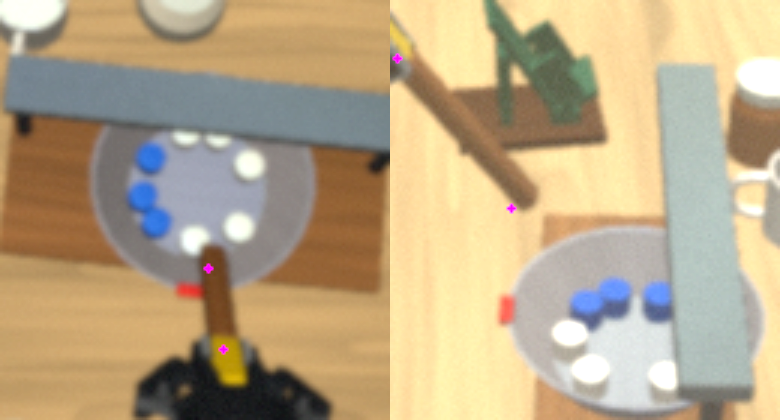

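```bash
python3 - <<'E'
from util import *
np.set_printoptions(precision=2,suppress=True)
i=cams.camera_info("wrist"); c=(i["K"],i["k1"],i["T_tool_cam"])   # tool frame
im=cams.snapshot("wrist"); cv2.imwrite("pics/w2raw.png",im)
v=im.copy()
for th in(-10,-5,0,5,10):
    a=np.radians(th); P=np.array([[0,0,.006]])+[[.168*np.sin(a),0,.168*np.cos(a)]]
    q=proj(c,P)[0]; print(th,q); cv2.circle(v,(int(round(q[0])),int(round(q[1]))),2,(255,0,255),-1)
cv2.imwrite("pics/w2.png",v)
E
```

```text
-10 [277.05 229.12]
-5 [277.03 212.34]
0 [277.01 195.52]
5 [276.99 178.62]
10 [276.97 161.56]
```

View pics/w2.png

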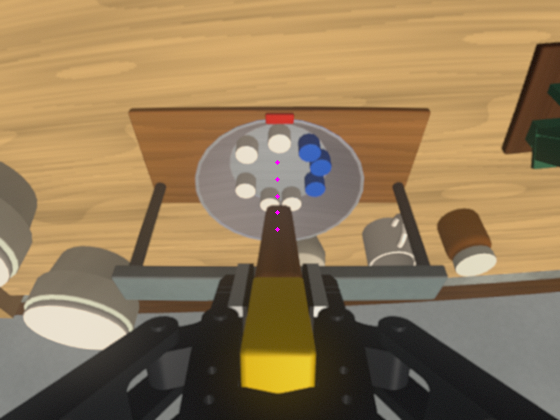

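```bash
cat > stir2.py <<'E'
from util import *
def slip(im):
    "stick angle in the jaws (deg) from the row of its tip edge in the wrist picture"
    h=cv2.cvtColor(im,cv2.COLOR_BGR2HSV)[:,270:285].astype(int)
    br=(np.median(h[:,:,1],axis=1)>75)&(np.median(h[:,:,0],axis=1)<25)
    row=245
    while row>100 and br[row-1]: row-=1
    i=cams.camera_info("wrist"); c=(i["K"],i["k1"],i["T_tool_cam"])
    th=np.arange(-14,14.1,.5); a=np.radians(th)
    P=np.c_[.168*np.sin(a)+.009*np.cos(a),0*a,.006+.168*np.cos(a)-.009*np.sin(a)]
    v=proj(c,P)[:,1]; return row,float(np.interp(-row,-v,th))
def tcp2(tip,r,th):
    a=np.radians(th); return list(np.asarray(tip)-r.apply([.168*np.sin(a),0,.006+.168*np.cos(a)]))
E
python3 - <<'E'
from stir2 import *
im=cv2.imread("pics/w2raw.png"); print(slip(im))
h=cv2.cvtColor(im,cv2.COLOR_BGR2HSV); print([tuple(h[r,277]) for r in range(190,260,6)])
print(slip(cv2.imread("pics/w1.png")))
E
```

```text
(207, -6.497001768481783)
[(np.uint8(19), np.uint8(20), np.uint8(143)), (np.uint8(17), np.uint8(39), np.uint8(132)), (np.uint8(18), np.uint8(38), np.uint8(228)), (np.uint8(10), np.uint8(89), np.uint8(77)), (np.uint8(12), np.uint8(101), np.uint8(76)), (np.uint8(12), np.uint8(107), np.uint8(79)), (np.uint8(13), np.uint8(109), np.uint8(77)), (np.uint8(14), np.uint8(118), np.uint8(78)), (np.uint8(14), np.uint8(124), np.uint8(76)), (np.uint8(13), np.uint8(126), np.uint8(77)), (np.uint8(13), np.uint8(129), np.uint8(77)), (np.uint8(13), np.uint8(129), np.uint8(75))]
(161, 7.06748185566327)
```

```bash
cat > run2.py <<'E'
from stir2 import *
np.set_printoptions(precision=1,suppress=True)
rs=tool(SY); th=-6.5; Z=.028
def go(x,y,z,v): manip.move_l(tcp2(loc(S0,SY,[x,y,z]),rs,th),v)
go(-.08,0,.16,.12); go(0,0,Z+.001,.12); go(-.036,0,Z,.06)
n=16
for k in range(1,2*n+2):
    a=np.pi+2*np.pi*k/n
    go(.038*np.cos(a),.035*np.sin(a),Z,.075)
    s=telemetry.sense(); F=np.linalg.norm(s["wrist_force"])
    if k%2==0:
        row,t=slip(cams.snapshot("wrist")); print(k,"%.1f"%s["time_s"],s["wrist_force"],row,"%.1f"%t)
        if abs(t-th)<5: th=t
        if k%n==0: go(-.038,0,Z,.05)
    if F>45: print("STOP",k,F); break
go(-.015,0,Z,.06); go(-.095,0,.165,.15)
im=cams.snapshot("wrist"); cv2.imwrite("pics/w3.png",im); print(slip(im),telemetry.sense()["time_s"])
a=cams.snapshot("top"); cv2.imwrite("pics/top3.png",a)
t=info("top");i=a[165:225,295:355];m=cv2.inRange(cv2.cvtColor(i,cv2.COLOR_BGR2HSV),(105,140,60),(130,255,255))
n,l,st,c=cv2.connectedComponentsWithStats(m)
B0=np.array([[.6435,-.1272],[.6246,-.0991],[.5916,-.099]])
for k in range(1,n):
    P=onz(t,[c[k]+[295,165]],.042)[0]; print(st[k,4],P*1000,np.linalg.norm(B0-P[:2],axis=1)*1000)
E
python3 run2.py
```

```text
2 33.1 [1.4 4.7 3.8] 228 -12.7
4 33.8 [1.1 0.9 0.7] 227 -12.5
6 34.6 [-7.2  4.2  2.6] 216 -9.2
8 35.3 [-2.4  0.7  0. ] 217 -9.5
10 36.0 [-0.2  0.1 -0.5] 225 -11.9
12 36.8 [ 2.3 -5.   1.1] 235 -14.0
14 37.6 [ 2.7 -0.1  2.5] 245 -14.0
16 38.3 [1.6 0.2 0.2] 245 -14.0
18 39.3 [ 0.2 -1.2 -2.5] 245 -14.0
20 40.0 [0.9 4.8 3.9] 245 -14.0
22 40.8 [-20.3   2.9  17.5] 245 -14.0
STOP 23 54.10430173755814
(245, -14.0) 43.4417
65 [618.7 -87.1  42. ] [47.1 13.3 29.6]
65 [583.8 -89.4  42. ] [70.6 41.9 12.3]
79 [ 547.7 -118.1   42. ] [96.3 79.2 47.9]
```

View pics/w3.png

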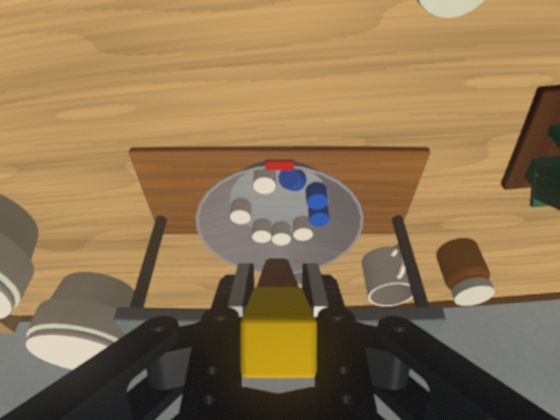

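```bash
sed -i 's/row=245/row=278/; s/np.arange(-14,14.1,.5)/np.arange(-32,12.1,.5)/' stir2.py; python3 - <<'E'
from stir2 import *
np.set_printoptions(precision=4,suppress=True)
im=cv2.imread("pics/w3.png"); row,th=slip(im); print(row,th)
h=cv2.cvtColor(im,cv2.COLOR_BGR2HSV); print([(r,)+tuple(int(v) for v in h[r,277]) for r in range(250,292,4)])
s=telemetry.sense();q=s["tool_rot"];r=R.from_quat([q[1],q[2],q[3],q[0]]);print(s["tool_pos"],s["opening"],s["wrist_force"])
a=cv2.imread("pics/top3.png");b=cams.snapshot("side")
o=[]
for c,i,x,y in((info("top"),a,260,130),(info("side"),b,220,110)):
    for t in (th,th+6):
        A=np.radians(t); P=lambda L:s["tool_pos"]+r.apply([L*np.sin(A),0,.006+L*np.cos(A)])
        for p in proj(c,[P(.168),P(-.013)]): cv2.circle(i,tuple(int(round(v)) for v in p),0,(255,0,255) if t==th else (0,255,0),-1)
    o.append(cv2.convertScaleAbs(cv2.resize(i[y:y+140,x:x+130],None,fx=3,fy=3,interpolation=0),alpha=1.6))
cv2.imwrite("pics/l3.png",np.hstack(o))
A=np.radians(th);print("tip",s["tool_pos"]+r.apply([.168*np.sin(A),0,.006+.168*np.cos(A)]))
E
```

```text
259 -21.937357166899243
[(250, 9, 25, 135), (254, 8, 23, 135), (258, 11, 43, 101), (262, 12, 100, 69), (266, 15, 113, 70), (270, 13, 107, 69), (274, 13, 110, 67), (278, 14, 122, 69), (282, 15, 137, 65), (286, 18, 144, 76), (290, 22, 192, 93)]
[ 0.3878 -0.122   0.29  ] 0.2461203152326783 [-0.0799 -0.7326 -1.034 ]
tip [ 0.5224 -0.1338  0.1809]
```

View pics/l3.png

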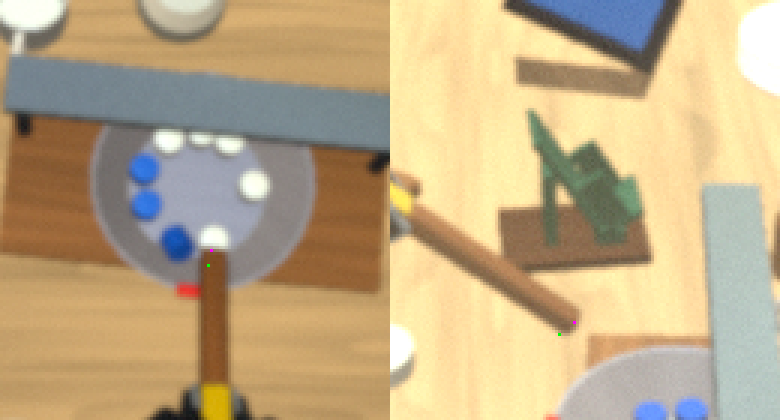

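```bash
cat > run3.py <<'E'
from stir2 import *
np.set_printoptions(precision=1,suppress=True)
th=-21.; rs=tool(SY,30+th); Z=.030
P=lambda x,y,z:tcp2(loc(S0,SY,[x,y,z]),rs,th)
def go(x,y,z,v): manip.move_l(P(x,y,z),v,quat(rs))
for q in ([-.09,0,.17],[-.028,0,Z],[.028,0,Z],[0,.028,Z],[0,-.028,Z]): print(kinematics.ik(P(*q),quat(rs)))
go(-.083,0,.174,.1); im=cams.snapshot("wrist"); print("slip",slip(im))
go(0,0,Z+.001,.14); print(telemetry.sense()["wrist_force"]); go(-.028,0,Z,.08)
for k in range(1,17):
    a=np.pi+2*np.pi*k/8
    go(.028*np.cos(a),.028*np.sin(a),Z,.08)
    s=telemetry.sense(); F=np.linalg.norm(s["wrist_force"])
    print(k,"%.1f"%s["time_s"],s["wrist_force"],slip(cams.snapshot("wrist")) if k%2==0 else "")
    if F>15: print("STOP",k,F); break
E
python3 run3.py
```

```text
[-0.3 -0.  -0.3  1.1  0.  -0.2]
[-0.3  0.2 -0.5  0.8  0.  -0.2]
[-0.3  0.3 -0.4  0.8  0.  -0.2]
[-0.2  0.2 -0.4  0.8  0.  -0.1]
[-0.3  0.2 -0.4  0.8  0.  -0.2]
slip (260, -22.404675654303045)
[-0.6  0.7 -1.4]
1 46.6 [ 2.8 -0.3  1.3] 
2 47.0 [ 0.   1.2 -0.8] (263, -23.28860958853167)
3 47.5 [-0.1  0.1 -1.5] 
4 47.9 [ 0.4 -0.1 -0.8] (263, -23.28773774250058)
5 48.3 [-0.4  0.5 -1.2] 
6 48.8 [ 0.6 -0.7 -0.6] (263, -23.287193110736087)
7 49.2 [ 1.1 -0.1 -0.4] 
8 49.6 [ 0.5  0.2 -0.4] (263, -23.2873422086315)
9 50.1 [4.  0.5 2.6] 
10 50.5 [-0.3 -0.4 -1.2] (263, -23.289117272327058)
11 51.0 [-0.5  0.4 -1.1] 
12 51.4 [-0.4  0.1 -0.7] (263, -23.287735392594072)
13 51.9 [-0.  -0.2 -1. ] 
14 52.3 [ 0.3 -0.1 -0.4] (264, -23.581218428795538)
15 52.8 [-0.2 -0.3 -1.3] 
16 53.2 [ 2.8 -0.7 -1. ] (264, -23.58042922748506)
```

```bash
cat > put.py <<'E'
from stir2 import *
np.set_printoptions(precision=3,suppress=True)
th=-21.4; rs=tool(SY,30-21.); P=lambda x,y,z:tcp2(loc(S0,SY,[x,y,z]),rs,th)
manip.move_l(P(-.033,0,.029),.06); manip.move_l(P(-.01,0,.030),.08); manip.move_l(P(-.093,0,.174),.2)
im=cams.snapshot("wrist"); rd=slip(im); print(rd)
if abs(rd[1]+2-th)<3: th=rd[1]+2
r=tool(RY,30+th); foot=loc(R0,RY,[.035,0,.04]); ax=-_tool(RY).as_matrix()[:,2]; n=_tool(RY).as_matrix()[:,0]
Q=lambda d,e:tcp2(foot+ax*d+n*e,r,th)
for q in((.15,.01),(.006,.008),(.006,.001)): assert kinematics.ik(Q(*q),quat(r)) is not None,q
manip.move_ptp(Q(.15,.01),quat(r)); s=telemetry.sense(); print(s["time_s"],th,n,ax)
a,b=cams.snapshot("top"),cams.snapshot("side")
o=[]
for c,i,x,y in((info("top"),a,150,160),(info("side"),b,210,60)):
    for p in proj(c,[foot+ax*.15+n*.01,foot+ax*.305+n*.01]): cv2.circle(i,tuple(int(round(v)) for v in p),0,(255,0,255),-1)
    o.append(cv2.convertScaleAbs(cv2.resize(i[y:y+140,x:x+130],None,fx=3,fy=3,interpolation=0),alpha=1.6))
cv2.imwrite("pics/l4.png",np.hstack(o))
E
sed -i 's/^from stir2 import \*/from stir2 import *\nfrom util import _tool/' put.py; python3 put.py
```

```text
(271, -25.636785985998177)
56.1917 -23.636785985998177 [0.865 0.048 0.5  ] [-0.499 -0.027  0.866]
```

View pics/l4.png

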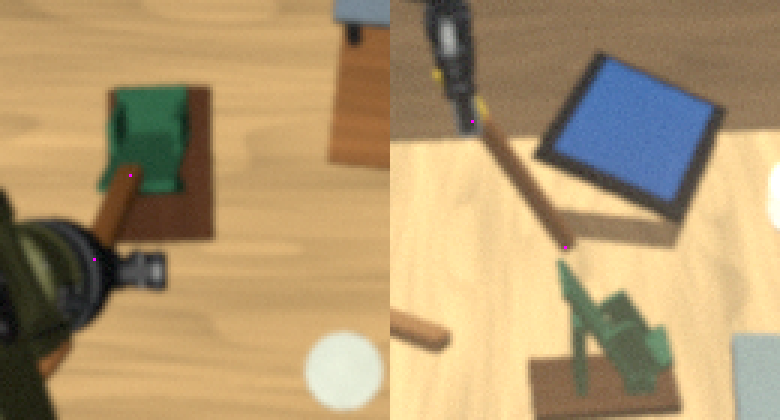

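```bash
python3 - <<'E'
from stir2 import *
from util import _tool
np.set_printoptions(precision=2,suppress=True)
th=-23.64; r=tool(RY,30+th); foot=loc(R0,RY,[.035,0,.04]); ax=-_tool(RY).as_matrix()[:,2]; n=_tool(RY).as_matrix()[:,0]
Q=lambda d,e:tcp2(foot+ax*d+n*e,r,th)
manip.move_l(Q(.03,.008),.12); print(telemetry.sense()["wrist_force"])
manip.move_l(Q(.005,.008),.06); print(telemetry.sense()["wrist_force"])
manip.move_l(Q(.005,.0),.04); print(telemetry.sense()["wrist_force"])
hand.gripper_to(1.0); manip.move_l(Q(.13,.0),.15)
print(telemetry.sense()["time_s"],telemetry.sense()["opening"])
a,b=cams.snapshot("top"),cams.snapshot("side")
o=[]
for c,i,x,y in((info("top"),a,170,160),(info("side"),b,220,90)):
    for p in proj(c,[foot,foot+ax*.155,foot+ax*.21]): cv2.circle(i,tuple(int(round(v)) for v in p),0,(255,0,255),-1)
    o.append(cv2.convertScaleAbs(cv2.resize(i[y:y+120,x:x+130],None,fx=3,fy=3,interpolation=0),alpha=1.6))
o.append(cv2.convertScaleAbs(cv2.resize(a[150:270,280:370],None,fx=3,fy=3),alpha=1.6)[:,:20*0+0] if 0 else o[0][:, :0])
cv2.imwrite("pics/l5.png",np.hstack(o))
E
```

```text
[ 0.32 -0.4  -1.15]
[ 0.53 -0.07 -0.3 ]
[ 1.04  1.39 -0.68]
59.9833 1.0000312057679803
```

View pics/l5.png

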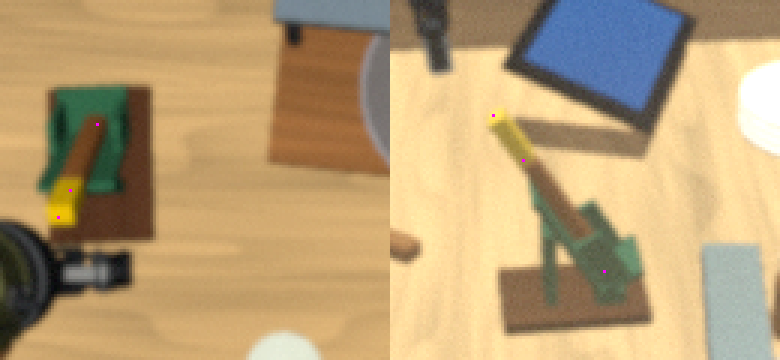

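```bash
python3 - <<'E'
from util import *
from bench import job
np.set_printoptions(precision=1,suppress=True)
a=cams.snapshot("top");t=info("top");i=a[165:225,295:355];m=cv2.inRange(cv2.cvtColor(i,cv2.COLOR_BGR2HSV),(105,140,60),(130,255,255))
n,l,st,c=cv2.connectedComponentsWithStats(m)
B0=np.array([[.6435,-.1272],[.6246,-.0991],[.5916,-.099]]);ok=True
for k in range(1,n):
    P=onz(t,[c[k]+[295,165]],.042)[0]; d=np.linalg.norm(B0-P[:2],axis=1)*1000; ok&=d.min()>10; print(st[k,4],P*1000,d,"r",np.linalg.norm(P[:2]-S0[:2])*1000)
print(ok,telemetry.sense()["time_s"],np.abs(telemetry.sense()["joint_velocities"]).max())
if ok: job.sign_off()
else: cv2.imwrite("pics/f.png",a)
E
```

```text
64 [618.6 -87.3  42. ] [47.1 13.3 29.4] r 56.23537966560409
63 [570.2 -95.4  42. ] [79.9 54.6 21.7] r 55.62049890864511
60 [ 548.8 -150.9   42. ] [97.7 91.8 67.3] r 54.14796842524623
True 60.1333 0.0032793081269812565
the job is handed in; nothing more can be done
```

I took the stick from its rest, stirred the beads, put the stick back, let go, and handed the job in at about 60 s. The job reports no verdict, so this rests on my own checks.

**Stirring:** The stick turned in the jaws whenever it pushed beads, so I stirred three times, all anticlockwise from the mark:
- **First stir:** two rounds at 37 mm radius. Afterwards the stick had turned about 5–6°, which left the tip height and the mark-side distance too close to their limits to trust.
- **Second stir:** stopped by my own force check at 54 N in the second round, after the stick had turned to about 20°. This is below the 120 N wrist limit, but I can't tell what the stick pressed on or how close any single contact came to its own limit.
- **Third stir:** two full rounds at 28 mm radius, corrected for the turned stick, with forces at the checks under about 5 N. I finished with a nudge at the mark.

**Last checks:**
- **Stick:** both cameras show it back in its trough, matching its predicted pose in the rest. The gripper is open and clear.
- **Blue beads:** each lies at least 13 mm from all three blue starting spots and about 54–56 mm from the basin's centre, inside the 90 mm limit.
- **White beads:** all five were in the basin after the second stir. I did not count them again after the third.
- **Light bar, cup, vase and jar:** I saw no contact or movement, but I did not measure them.

**Where measurements disagreed:** the wrist camera's reading of how far the stick had turned differed by about 2° from the fixed cameras. I followed the fixed cameras, and the stick went back into the rest with almost no force.

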